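Zero the rolling mill by feel, open it two turns and lock it

ROBOT

A 7-joint arm with a two-finger parallel gripper is mounted at the origin on a cart in front of the work surface, level with it; the furniture and walls round the work are solid. World frame = base frame: x ahead of the robot, y to its left, z up, the work surface at z = 0. Lengths are in m, angles in rad, forces in N, time in s.
With the tool pointing down it reaches from about 0.425 to 0.875 m from the base axis. Payload 4.7 kg.
Tool frame: the origin (TCP) lies at the very end of the fingers, on their centre line; the grasp point (between the pads) lies 19 mm behind it; z points along the fingers, y is the direction in which the jaws open and shut (so a half turn about z gives the same grasp; the last joint's range is limited). The gripper opens to 87 mm and grips with 3 to 60 N. Pads are 19 mm wide; open, the fingers measure 117 mm over their backs; the gripper's body (75 mm by 190 mm) begins 51 mm behind the grasp point.
Start: joints at [1.137, 0.321, -0.07, 1.45, 0.023, 1.371, -0.057], TCP at [0.281, -0.586, 0.192] pointing down, gripper open.
Joint ranges: [-2.86, 2.86], [-0.3, 2.09], [-1.38, 1.24], [0.06, 2.45], [-1.56, 4.7], [0.09, 2.05], [-2.69, 2.69]. Speed limits (rad/s): [2.57, 2.57, 3.14, 3.14, 3.14, 3.14, 3.14].

INTERFACE

Orientations are given as a rotation vector (axis times angle).
In Python, from bench import ctrl, get_image, camera_info gives the robot as it stands.
- The arm moves only by the tool carry_out, never from a script. Its argument "commands" is a list of rows, each an object of numbers: "tx", "ty", "tz": the shift along the tool's x, y, z in m; "rx", "ry", "rz": the turn, a rotation vector about the tool's x, y, z in rad; "jaw": the opening, from 0 (shut) to 1 (fully open). In form: [{"tx": .., "ty": .., "tz": .., "rx": .., "ry": .., "rz": .., "jaw": ..}, ...]. A call has 1 to 12 rows; each row is the pose to reach, as a shift and turn from the pose commanded when the call began, along the tool's axes at that moment; what a row does not reach only later rows make up. A row lasts 1/8 s, in which the tool goes at most 62.5 mm and 10.7 degrees, less where a joint would pass 70% of its speed; a pose out of reach is approached as far as the arm can. A call with a gripper value outside its range is refused whole. The fingers move at their own pace and stop on an object; "grip_force" is the grip in N (left out, the last holds). Time passes only in rows, so rows that repeat a pose let the fingers close. It gives the time, the measured TCP pose, the force and the opening at its end, in the units of the state.
- ctrl.get_state(): the state, without advancing time (a new reading comes with each control period).
- get_image(name): name is "side" or "top"; returns the picture (480x640x3 uint8, red, green, blue); there is no depth.
- camera_info(name): a dict with "intrinsics" (3x3 intrinsics, pixels), "R" (3x3) and "t" (3): a world point X has camera coordinates R X + t. Camera axes: x right, y down, z forward; pixel columns grow to the right and rows downward; lengths in m; the calibration is good to about 2 mm. A picture is of the moment at which its call begins. camera_info takes no time and is no camera call.
- ctrl.close_job(): hands the job in, once; it reports no verdict.
The state is a dict: "time": time; "joint_positions": joint angles; "qd": joint speeds; "joint_torque": joint torques, N m; "position": TCP position; "tool_rot": TCP orientation; "ft_force": force on the tool from outside, world axes, zero at the start; "torque": the same for the moment, N m; "grip_width": opening from 0.0 (shut) to 1.0 (fully open).
Only numpy, scipy, OpenCV 4.12 (cv2) and the standard library are available. Lean on these libraries where they do the work, as an engineer would, in place of code of your own. Each camera call takes 0.05 s, during which the arm holds its last target.

TASK

Set the roll gap of the little rolling mill for the brass strip; there is no scale to count on. Turn the crank on top clockwise (seen from above), gently, until you feel the rolls meet, never forcing them hard together, then open it exactly two full turns counter-clockwise from where they met. Then swing the red-tipped lock lever clockwise fully home, let go, and leave the things on the bench where they are.

Things in the scene. Friction and masses are not known exactly. Their poses are not given: they have to be found in the camera images.
- rolling_mill: green bench rolling mill, bolted down, 130 x 156 mm base, 172 mm high to the top of its bridge, two steel rolls along its y axis; origin at the centre of its underside, x axis away from the feed table (the feed table, 80 mm above the bench, is on the -x side, towards the robot), z up; position and yaw vary
- crank_axis (a point): point on the vertical axis of the crank, on top of the mill at mid-height of the crank handle (222 mm above the bench). Clockwise from above lowers the upper roll by 1.75 mm a turn, counter-clockwise raises it; at the start the rolls stand open by 0.5 to 1.55 turns
- handle (a point): centre (half-way up) of the black upright crank handle: a cylinder 21 mm across and 37 mm high that revolves freely on its pin, 50 mm from the crank axis; foot 202 mm, top 240 mm above the bench. The steel crank arm and hub lie below it (nothing above 208 mm but the handle). The crank drags with about 0.12 N m (2.4 N at the handle) and stays where it is left
- upper_roll_low (a point): lowest line of the upper roll, at mid-length; it moves up and down with the crank
- rolls_meet (a point): highest line of the lower roll, at mid-length, 84 mm above the bench, where the upper roll touches. The crank angle at which they meet differs each time and is marked nowhere: from there on the screw only winds up, and the resistance climbs by about 3 N m per rad (1.2 N for each mm the handle goes on); more than about 24 N clockwise on the handle harms the rolls, 5 to 12 N is a good touch
- screw_windup (a joint): elastic wind-up of the mill's screw under the crank (rad), negative when the crank is pushed clockwise: 0.33 rad for each N m, so about 0.04 either way while the crank turns against its drag; it says nothing of the turns made
- lock_lever (a joint): angle of the lock lever on the mill's right-hand ear (rad): 0 to 0.25 at the start (slack, pointing to the mill's back right), grows clockwise seen from above, 1.05 is home against its stop; it drags with about 0.15 N m (2.5 N at the ball) and stays where it is left
- lever_ball (a point): centre of the red ball, 19 mm across, at the end of the black lock lever, 60 mm from the lever's pivot, 190 mm above the bench; the lever bar slopes down from it to the pivot
- lever_pivot (a point): point on the vertical axis of the lock lever, at the height of its ball
- brass_strip: brass strip 110 x 20 x 4 mm, loose on the bench; origin at the centre of its underside; not to be disturbed
- oil_bottle: oil bottle 28 mm across, 93 mm high, loose, upright; origin under its centre; not to be disturbed
- paste_tin: round tin 56 mm across, 22 mm high, loose; origin under its centre; not to be disturbed
- loupe: black eyepiece loupe 38 mm across, 32 mm high, loose; origin under its centre; not to be disturbed

How it is judged:
By the outcome, as a careful person would: the job done as asked, in the order asked, and still so for the second after the job is handed in, with the robot touching nothing.
It also fails if it takes over 72 s, if anything falls off the work surface, if the arm or the gripper's body presses on something with over 40 N, if the wrist force passes 120 N, or if a joint passes its speed limit or range.

## Working session

There is one attempt and no reset: what is moved stays moved. The work goes in short steps, Python scripts to look and compute and a tool call to move; the robot and the scene stay as the last step left them, time stands still between calls to the robot, and variables do not carry over. Pictures are saved under pics/ and viewed, and the job is handed in when it is done.

Besides the shell and the picture viewer there is one more tool, called after "Call:" as name([rows], argument=value, ...), one row to a line, values as JSON. carry_out: Moves the arm, as the interface text tells. Its arguments: {"type":"object","properties":{"commands":{"type":"array"},"grip_force":{"type":"number"}},"required":["commands"]}

```bash
mkdir -p pics; ls; python3 - <<'E'
from bench import ctrl,get_image,camera_info
import cv2
print(ctrl.get_state())
for n in("side","top"):
    im=get_image(n); cv2.imwrite(f"pics/{n}0.png",cv2.cvtColor(im,cv2.COLOR_RGB2BGR)); print(n,camera_info(n))
E
```

```text
pics
{'time': 0.0, 'joint_positions': array([ 1.1371275 ,  0.32182646, -0.07011384,  1.45171212,  0.02261654,
        1.37078975, -0.05690059]), 'qd': array([ 0.00053048, -0.00145851, -0.00144721,  0.00135519, -0.00135148,
       -0.00014132,  0.0011066 ]), 'joint_torque': array([-6.21227045e-04, -4.91287494e+01, -4.03957972e-01, -3.12530351e+01,
       -6.37532445e-02,  4.37817222e-02,  1.97196414e-04]), 'position': array([ 0.28111153, -0.58537147,  0.19134093]), 'tool_rot': array([-3.06133841e+00, -6.97171177e-01,  8.41740041e-04]), 'ft_force': array([-0.52287094,  0.81664188, -0.47322284]), 'torque': array([-0.05646335,  0.03113152, -0.02102085]), 'grip_width': 0.9986373686898282}
side {'intrinsics': array([[479.65618655,   0.        , 318.95527327],
       [  0.        , 479.65618655, 239.05619819],
       [  0.        ,   0.        ,   1.        ]]), 'R': array([[ 7.75774226e-01,  6.31010352e-01,  5.33624232e-04],
       [ 3.51679219e-01, -4.31657600e-01, -8.30658440e-01],
       [-5.23923732e-01,  6.44591073e-01, -5.56782068e-01]]), 't': array([-0.41293217, -0.06551628,  1.54572036])}
top {'intrinsics': array([[574.04061632,   0.        , 319.93257932],
       [  0.        , 574.04061632, 244.56688607],
       [  0.        ,   0.        ,   1.        ]]), 'R': array([[-0.01246631, -0.99978824, -0.01637297],
       [-0.99760931,  0.01354889, -0.06776497],
       [ 0.06797245,  0.01548905, -0.99756696]]), 't': array([0.05203918, 0.53911922, 1.78470335])}
```

View pics/side0.png

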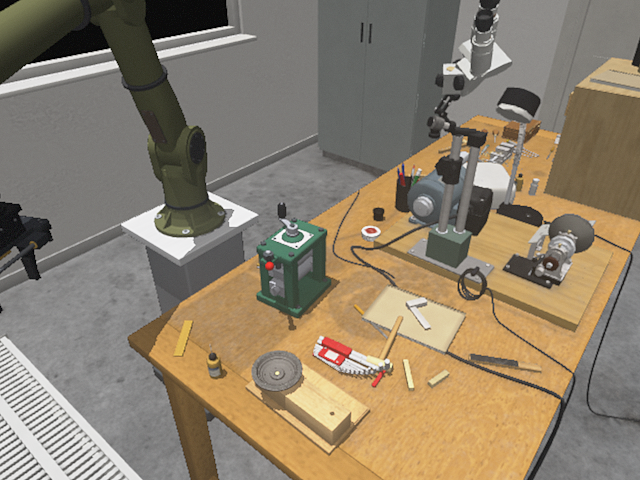

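View pics/top0.png

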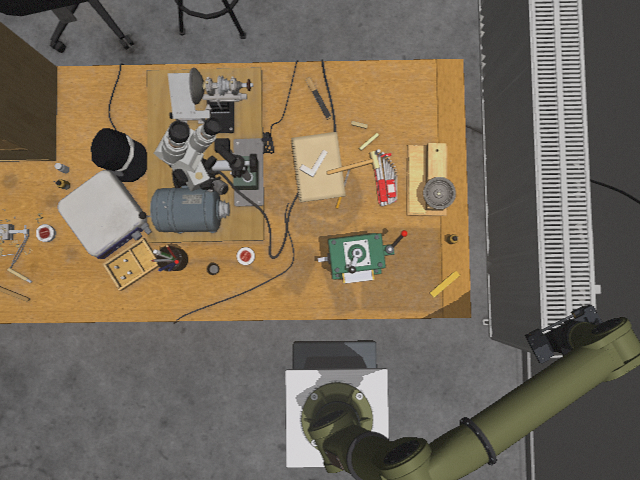

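The top view shows the mill at about (357,257), red ball at about (404,233), strip at (445,284), bottle at (452,239) and tin at (246,256). I'll zoom in on the details.

```bash
python3 - <<'E'
import cv2
t=cv2.imread("pics/top0.png")[215:300,305:425]; cv2.imwrite("pics/topz.png",cv2.resize(t,None,fx=6,fy=6,interpolation=cv2.INTER_CUBIC))
t=cv2.imread("pics/side0.png")[195:320,250:340]; cv2.imwrite("pics/sidez.png",cv2.resize(t,None,fx=4.8,fy=4.8,interpolation=cv2.INTER_CUBIC))
E
```

```text
(no output)
```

View pics/topz.png

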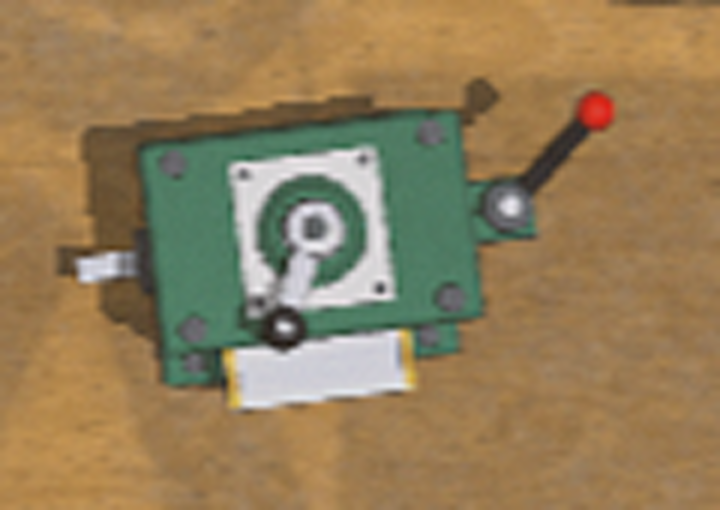

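View pics/sidez.png

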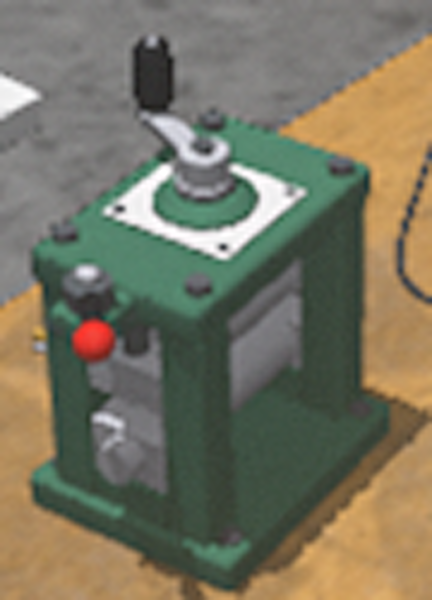

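```bash
cat > h.py <<'E'
import numpy as np
from bench import camera_info
def ray(n,u,v):
    c=camera_info(n);R=np.array(c["R"]);K=np.array(c["intrinsics"]);t=np.array(c["t"])
    return -R.T@t, R.T@np.linalg.inv(K)@[u,v,1]
def atz(n,u,v,z):
    o,d=ray(n,u,v); return (o+d*(z-o[2])/d[2])
def tri(a,b):
    (o1,d1),(o2,d2)=ray("top",*a),ray("side",*b)
    s=np.linalg.lstsq(np.c_[d1,-d2],o2-o1,rcond=None)[0]
    return o1+s[0]*d1,o2+s[1]*d2
E
python3 - <<'E'
from h import *
import numpy as np
np.set_printoptions(precision=4,suppress=True)
T=lambda x,y:(x/6+305-.4,y/6+215-.4)
S=lambda x,y:(x/4.8+250-.4,y/4.8+195-.4)
for nm,a,b,z in[("hub",T(313,227),S(204,146),.208),("handletop",T(285,327),S(153,40),.24),("ball",T(596,111),S(94,341),.19),("pivot",T(508,203),S(87,272),.19)]:
    print(nm,atz("top",*a,z),atz("side",*b,z),*tri(a,b))
for c in[(140,147),(460,112),(482,316),(160,348)]: print(atz("top",*T(*c),.172))
for nm,c in [("tin",(246,256)),("bottle",(452,239)),("strip",(445,284)),("loupe",(213,269))]: print(nm,atz("top",*c,.02))
E
```

```text
hub [ 0.5033 -0.061   0.208 ] [ 0.5041 -0.0652  0.208 ] [ 0.5034 -0.0611  0.2059] [ 0.5017 -0.0627  0.2059]
handletop [ 0.456  -0.0459  0.24  ] [ 0.453  -0.0446  0.24  ] [ 0.4559 -0.0458  0.2416] [ 0.455  -0.0467  0.2416]
ball [ 0.5575 -0.1966  0.19  ] [ 0.5551 -0.1964  0.19  ] [ 0.5574 -0.1964  0.1911] [ 0.5563 -0.1975  0.1912]
pivot [ 0.5144 -0.1541  0.19  ] [ 0.5156 -0.1602  0.19  ] [ 0.5146 -0.1545  0.1866] [ 0.5122 -0.1569  0.1867]
[0.5447 0.0194 0.172 ]
[ 0.5594 -0.134   0.172 ]
[ 0.4617 -0.1425  0.172 ]
[0.4484 0.0112 0.172 ]
tin [0.5068 0.2777 0.02  ]
bottle [ 0.5515 -0.3686  0.02  ]
strip [ 0.4113 -0.3429  0.02  ]
loupe [0.4673 0.3817 0.02  ]
```

```bash
cat >> h.py <<'E'
from scipy.spatial.transform import Rotation as Ro
def shift(s,p,yaw):
    R=Ro.from_rotvec(s["tool_rot"]); G=Ro.from_matrix([[np.cos(yaw),np.sin(yaw),0],[np.sin(yaw),-np.cos(yaw),0],[0,0,-1]])
    return R.inv().apply(np.array(p)-s["position"]),(R.inv()*G).as_rotvec()
E
python3 - <<'E'
from h import *
from bench import ctrl
s=ctrl.get_state()
print(shift(s,[.4555,-.0458,.30],np.pi/2))
E
```

```text
(array([ 0.39080457, -0.41113029, -0.1078418 ]), array([-1.58944512e-03, -9.02667158e-04, -1.12300890e+00]))
```

Call:
carry_out([
  {"tz": -0.05},
  {"tz": -0.108, "jaw": 0.5},
  {"tx": 0.04, "ty": -0.042, "tz": -0.108, "rz": -0.12},
  {"tx": 0.08, "ty": -0.084, "tz": -0.108, "rz": -0.24},
  {"tx": 0.12, "ty": -0.126, "tz": -0.108, "rz": -0.36},
  {"tx": 0.16, "ty": -0.168, "tz": -0.108, "rz": -0.48},
  {"tx": 0.2, "ty": -0.21, "tz": -0.108, "rz": -0.6},
  {"tx": 0.24, "ty": -0.252, "tz": -0.108, "rz": -0.72},
  {"tx": 0.28, "ty": -0.294, "tz": -0.108, "rz": -0.84},
  {"tx": 0.32, "ty": -0.336, "tz": -0.108, "rz": -0.96},
  {"tx": 0.36, "ty": -0.378, "tz": -0.108, "rz": -1.08},
  {"tx": 0.391, "ty": -0.411, "tz": -0.108, "rx": -0.0016, "ry": -0.0009, "rz": -1.123},
], grip_force=30)

```text
invalid input
```

Call:
carry_out([
  {"tx": 0, "ty": 0, "tz": -0.05, "rx": 0, "ry": 0, "rz": 0, "jaw": 1},
  {"tx": 0, "ty": 0, "tz": -0.108, "rx": 0, "ry": 0, "rz": 0, "jaw": 0.5},
], grip_force=30)

```text
time: 0.35
position: [0.2809, -0.585, 0.2997]
tool_rot: [-3.059, -0.697, 0.002]
ft_force: [0.8, -1.3, 0.8]
grip_width: 0.949
```

All keys have to be given in each row.

Call:
carry_out([
  {"tx": 0.04, "ty": -0.042, "tz": 0, "rx": 0, "ry": 0, "rz": -0.12, "jaw": 0.5},
  {"tx": 0.08, "ty": -0.084, "tz": 0, "rx": 0, "ry": 0, "rz": -0.24, "jaw": 0.5},
  {"tx": 0.12, "ty": -0.126, "tz": 0, "rx": 0, "ry": 0, "rz": -0.36, "jaw": 0.5},
  {"tx": 0.16, "ty": -0.168, "tz": 0, "rx": 0, "ry": 0, "rz": -0.48, "jaw": 0.5},
  {"tx": 0.2, "ty": -0.21, "tz": 0, "rx": 0, "ry": 0, "rz": -0.6, "jaw": 0.5},
  {"tx": 0.24, "ty": -0.252, "tz": 0, "rx": 0, "ry": 0, "rz": -0.72, "jaw": 0.5},
  {"tx": 0.28, "ty": -0.294, "tz": 0, "rx": 0, "ry": 0, "rz": -0.84, "jaw": 0.5},
  {"tx": 0.32, "ty": -0.336, "tz": 0, "rx": 0, "ry": 0, "rz": -0.96, "jaw": 0.5},
  {"tx": 0.36, "ty": -0.378, "tz": 0, "rx": 0, "ry": 0, "rz": -1.08, "jaw": 0.5},
  {"tx": 0.391, "ty": -0.411, "tz": 0, "rx": 0, "ry": 0, "rz": -1.123, "jaw": 0.5},
  {"tx": 0.391, "ty": -0.411, "tz": 0, "rx": 0, "ry": 0, "rz": -1.123, "jaw": 0.5},
])

```text
time: 1.72
position: [0.4564, -0.0417, 0.3004]
tool_rot: [-2.212, -2.23, -0.001]
ft_force: [0.2, -0.9, 0.0]
grip_width: 0.503
```

```bash
python3 - <<'E'
from h import *
from bench import ctrl,get_image
import cv2
s=ctrl.get_state()
print(s["time"],s["position"],s["joint_positions"],shift(s,[.4555,-.0458,.213],np.pi/2))
im=cv2.cvtColor(get_image("side"),cv2.COLOR_RGB2BGR)[130:320,200:350]
cv2.imwrite("pics/s1.png",cv2.resize(im,None,fx=3,fy=3,interpolation=cv2.INTER_CUBIC))
E
```

```text
1.725 [ 0.45636285 -0.04174249  0.30039559] [ 0.68456103 -0.11815639 -0.58451405  1.69983545 -0.06567817  1.54044018
  0.11341183] (array([-0.00409798, -0.00090671,  0.08739326]), array([ 0.00012129, -0.00054565,  0.00815722]))
```

View pics/s1.png

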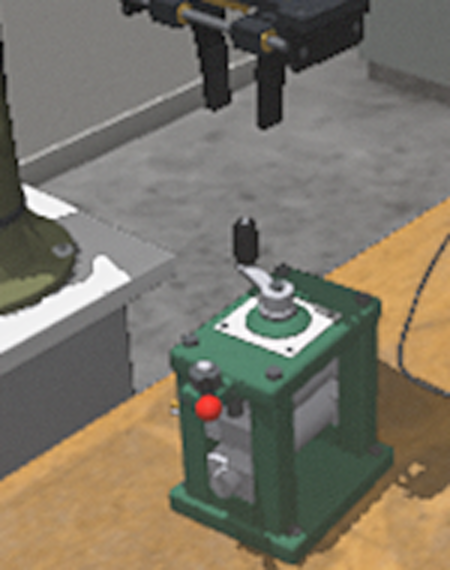

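The open gripper stands directly above the black handle (seen at about (245,240) in the crop). I'll descend next.

Call:
carry_out([
  {"tx": -0.004, "ty": -0.001, "tz": 0.03, "rx": 0, "ry": 0, "rz": 0.008, "jaw": 0.5},
  {"tx": -0.004, "ty": -0.001, "tz": 0.05, "rx": 0, "ry": 0, "rz": 0.008, "jaw": 0.5},
  {"tx": -0.004, "ty": -0.001, "tz": 0.05, "rx": 0, "ry": 0, "rz": 0.008, "jaw": 0.5},
])

```text
time: 2.15
position: [0.4534, -0.0516, 0.2489]
tool_rot: [-2.231, -2.207, 0.003]
ft_force: [-0.7, 0.0, 0.3]
grip_width: 0.5
```

```bash
python3 - <<'E'
from h import *
from bench import ctrl,get_image
import cv2
s=ctrl.get_state()
print(s["time"],s["position"],s["tool_rot"],shift(s,[.4555,-.0458,.213],np.pi/2))
E
```

```text
2.15 [ 0.45336334 -0.05160579  0.24885307] [-2.23126809 -2.20746128  0.0034488 ] (array([0.00581152, 0.00220332, 0.03584811]), array([-0.00359748, -0.00048959, -0.01072674]))
```

Call:
carry_out([
  {"tx": 0, "ty": 0, "tz": 0, "rx": 0, "ry": 0, "rz": 0, "jaw": 0.5},
  {"tx": 0, "ty": 0, "tz": 0, "rx": 0, "ry": 0, "rz": 0, "jaw": 0.5},
])

```text
time: 2.4
position: [0.4555, -0.0506, 0.2515]
tool_rot: [2.23, 2.211, 0.001]
ft_force: [0.2, 0.4, 0.9]
grip_width: 0.496
```

```bash
python3 - <<'E'
from h import *
from bench import ctrl
for i in range(2):
    s=ctrl.get_state()
    print(s["time"],s["position"],s["tool_rot"],shift(s,[.4555,-.0458,.213],np.pi/2))
E
```

```text
2.4 [ 0.45546311 -0.05055132  0.25145874] [2.22988672e+00 2.21085308e+00 1.16299117e-03] (array([ 4.77148104e-03, -6.44854290e-05,  3.84562102e-02]), array([ 0.0015748 ,  0.00052724, -0.00857223]))
2.4 [ 0.45546311 -0.05055132  0.25145874] [2.22988672e+00 2.21085308e+00 1.16299117e-03] (array([ 4.77148104e-03, -6.44854290e-05,  3.84562102e-02]), array([ 0.0015748 ,  0.00052724, -0.00857223]))
```

Call:
carry_out([
  {"tx": 0.0048, "ty": 0, "tz": 0, "rx": 0, "ry": 0, "rz": -0.0085, "jaw": 0.5},
  {"tx": 0.0048, "ty": 0, "tz": 0.02, "rx": 0, "ry": 0, "rz": -0.0085, "jaw": 0.5},
  {"tx": 0.0048, "ty": 0, "tz": 0.038, "rx": 0, "ry": 0, "rz": -0.0085, "jaw": 0.5},
  {"tx": 0.0048, "ty": 0, "tz": 0.038, "rx": 0, "ry": 0, "rz": -0.0085, "jaw": 0.5},
  {"tx": 0.0048, "ty": 0, "tz": 0.038, "rx": 0, "ry": 0, "rz": -0.0085, "jaw": 0.5},
])

```text
time: 3.02
position: [0.4552, -0.0453, 0.2128]
tool_rot: [2.22, 2.222, 0.0]
ft_force: [-0.2, -0.7, 0.1]
grip_width: 0.5
```

```bash
python3 - <<'E'
from h import *
from bench import ctrl,get_image
import cv2
s=ctrl.get_state()
print(s["time"],s["position"],s["tool_rot"],s["ft_force"])
a=cv2.cvtColor(get_image("side"),cv2.COLOR_RGB2BGR)[170:270,230:350]
b=cv2.cvtColor(get_image("top"),cv2.COLOR_RGB2BGR)[215:315,305:425]
cv2.imwrite("pics/s2.png",cv2.resize(np.hstack([a,b]),None,fx=3.3,fy=3.3,interpolation=cv2.INTER_CUBIC))
E
```

```text
3.025 [ 0.45519747 -0.04531179  0.21284597] [2.22047235e+00 2.22187924e+00 4.29943665e-04] [-0.17603914 -0.70518973  0.11990548]
```

View pics/s2.png

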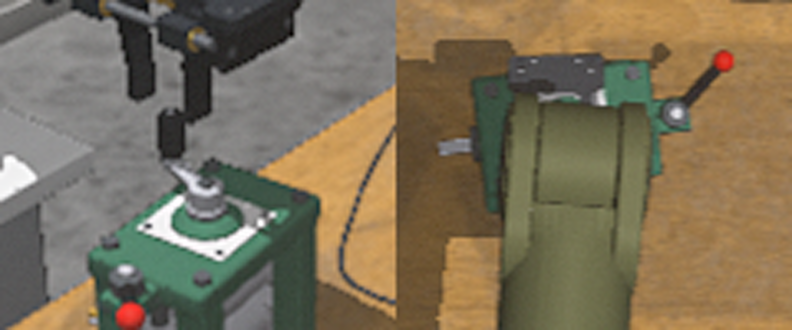

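```bash
cat >> h.py <<'E'
def proj(n,p):
    c=camera_info(n); q=np.array(c["intrinsics"])@(np.array(c["R"])@p+np.array(c["t"])); return q[:2]/q[2]
E
python3 - <<'E'
from h import *
from bench import ctrl,get_image
import cv2
s=ctrl.get_state();p=s["position"];print(s["time"],p)
for d in [(0,0,0),(.03,0,0),(-.03,0,0)]: print((proj("side",p+d)-[230,170])*3.3)
print((proj("side",np.array([.4555,-.0458,.24]))-[230,170])*3.3)
a=cv2.cvtColor(get_image("side"),cv2.COLOR_RGB2BGR)[170:270,230:350]
cv2.imwrite("pics/s3.png",cv2.resize(a,None,fx=5,fy=5,interpolation=cv2.INTER_CUBIC))
E
```

```text
3.125 [ 0.45546565 -0.04538447  0.21316178]
[173.22399577 142.11255889]
[203.78727217 155.53849207]
[143.47848625 129.04585694]
[171.31596105 110.38784426]
```

View pics/s3.png

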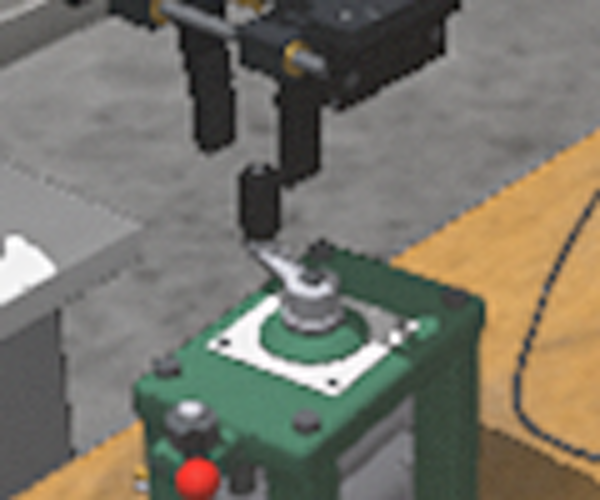

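```bash
python3 - <<'E'
from h import *
print("s1 pred",proj("side",np.array([.4564,-.0417,.3004])),"obs 281,168.7")
b=[339+0,232];print([atz("top",u,232,.35) for u in(339,353.5,368)],[atz("top",u,232,.31) for u in(339,353.5,368)])
o,d=ray("side",281,168.7)
for z in(.3,.31,.32,.33,.34):print(atz("side",281,168.7,z))
E
```

```text
s1 pred [282.29689128 180.18508114] obs 281,168.7
[array([ 0.5488261 , -0.00945307,  0.35      ]), array([ 0.54830793, -0.04661882,  0.35      ]), array([ 0.54779019, -0.08375376,  0.35      ])] [array([ 0.55241412, -0.01017618,  0.31      ]), array([ 0.55188183, -0.0483548 ,  0.31      ]), array([ 0.55134998, -0.08650175,  0.31      ])]
[0.41171817 0.00197238 0.3       ]
[ 0.42636002 -0.01315408  0.31      ]
[ 0.44100187 -0.02828053  0.32      ]
[ 0.45564371 -0.04340698  0.33      ]
[ 0.47028556 -0.05853344  0.34      ]
```

```bash
python3 - <<'E'
from h import *
for z in(.213,.241):
  for c in[(.095,-.0375),(.095,.0375),(-.095,-.0375)]: print(z,c,(proj("side",np.array([.4555+c[0],-.0454+c[1],z+.07]))-[230,170])*5)
E
```

```text
0.213 (0.095, -0.0375) [357.60939404 182.05858123]
0.213 (0.095, 0.0375) [465.14673128 118.33725179]
0.213 (-0.095, -0.0375) [56.67505479 56.38413394]
0.241 (0.095, -0.0375) [356.32571835 125.47118499]
0.241 (0.095, 0.0375) [465.47424729  63.36449122]
0.241 (-0.095, -0.0375) [51.3535544   3.04714183]
```

Call:
carry_out([
  {"tx": 0, "ty": 0, "tz": 0, "rx": 0, "ry": 0, "rz": 0, "jaw": 0.2},
  {"tx": 0, "ty": 0, "tz": 0, "rx": 0, "ry": 0, "rz": 0, "jaw": 0.1},
  {"tx": 0, "ty": 0, "tz": 0, "rx": 0, "ry": 0, "rz": 0, "jaw": 0.1},
], grip_force=5)

```text
time: 3.55
position: [0.455, -0.0454, 0.2125]
tool_rot: [2.221, 2.222, -0.0]
ft_force: [-0.8, 0.3, 0.3]
grip_width: 0.244
```

```bash
python3 - <<'E'
from h import *
from bench import ctrl,get_image
import cv2
s=ctrl.get_state();print(s["position"],s["ft_force"],s["grip_width"])
a=cv2.cvtColor(get_image("side"),cv2.COLOR_RGB2BGR)[170:270,230:350]
cv2.imwrite("pics/s4.png",cv2.resize(a,None,fx=5,fy=5,interpolation=cv2.INTER_CUBIC))
E
```

```text
[ 0.45497185 -0.04537828  0.21250808] [-0.76825006  0.29782207  0.29033166] 0.24431163955854315
```

View pics/s4.png

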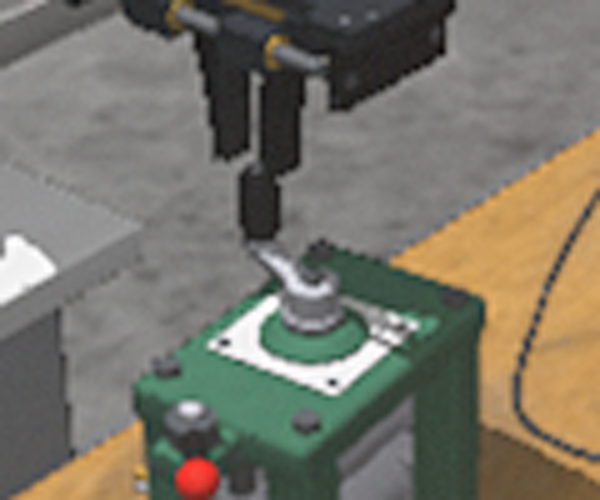

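Call:
carry_out([
  {"tx": 0, "ty": 0, "tz": -0.006, "rx": 0, "ry": 0, "rz": 0, "jaw": 0.1},
  {"tx": 0, "ty": 0, "tz": -0.01, "rx": 0, "ry": 0, "rz": 0, "jaw": 0.1},
  {"tx": 0, "ty": 0, "tz": -0.01, "rx": 0, "ry": 0, "rz": 0, "jaw": 0.1},
], grip_force=5)

```text
time: 3.98
position: [0.4553, -0.0454, 0.223]
tool_rot: [2.22, 2.221, 0.001]
ft_force: [-0.8, -0.4, 0.9]
grip_width: 0.105
```

The fingertips are really about 27 mm higher than the reported TCP: the pictures show it, and the jaws only caught the handle's top edge. I'll apply this offset, open the jaws and go lower.

Call:
carry_out([
  {"tx": 0, "ty": 0, "tz": 0, "rx": 0, "ry": 0, "rz": 0, "jaw": 0.5},
  {"tx": 0, "ty": 0, "tz": 0, "rx": 0, "ry": 0, "rz": 0, "jaw": 0.5},
  {"tx": 0, "ty": 0, "tz": 0.01, "rx": 0, "ry": 0, "rz": 0, "jaw": 0.5},
  {"tx": 0, "ty": 0, "tz": 0.02, "rx": 0, "ry": 0, "rz": 0, "jaw": 0.5},
  {"tx": 0, "ty": 0, "tz": 0.028, "rx": 0, "ry": 0, "rz": 0, "jaw": 0.5},
  {"tx": 0, "ty": 0, "tz": 0.033, "rx": 0, "ry": 0, "rz": 0, "jaw": 0.5},
  {"tx": 0, "ty": 0, "tz": 0.033, "rx": 0, "ry": 0, "rz": 0, "jaw": 0.5},
])

```text
time: 4.85
position: [0.4547, -0.0453, 0.189]
tool_rot: [-2.22, -2.222, 0.001]
ft_force: [-0.2, 0.6, -0.2]
grip_width: 0.5
```

```bash
python3 - <<'E'
from h import *
from bench import ctrl,get_image
import cv2
s=ctrl.get_state();print(s["time"],s["position"],s["ft_force"],s["grip_width"])
a=cv2.cvtColor(get_image("side"),cv2.COLOR_RGB2BGR)[170:270,230:350]
cv2.imwrite("pics/s5.png",cv2.resize(a,None,fx=5,fy=5,interpolation=cv2.INTER_CUBIC))
E
```

```text
4.85 [ 0.45467437 -0.04534053  0.1889955 ] [-0.24757543  0.63593746 -0.21143986] 0.5000419590670675
```

View pics/s5.png

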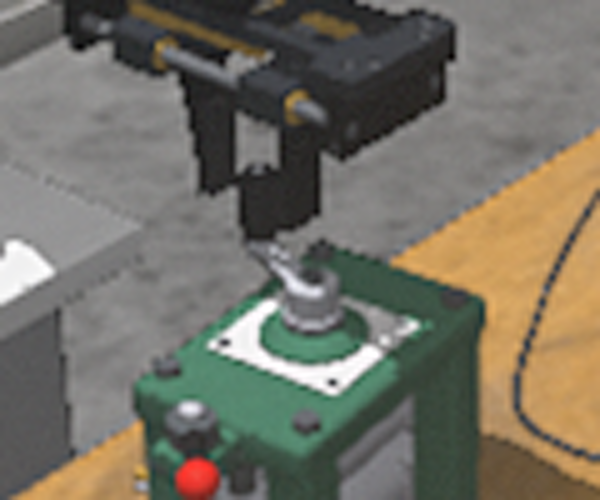

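The fingers now straddle the handle, with tips at (212,193) and (300,220) and the handle from 165 to 240 in height. I'll grip.

Call:
carry_out([
  {"tx": 0, "ty": 0, "tz": 0.002, "rx": 0, "ry": 0, "rz": 0, "jaw": 0.15},
  {"tx": 0, "ty": 0, "tz": 0.002, "rx": 0, "ry": 0, "rz": 0, "jaw": 0.15},
  {"tx": 0, "ty": 0, "tz": 0.002, "rx": 0, "ry": 0, "rz": 0, "jaw": 0.15},
  {"tx": 0, "ty": 0, "tz": 0.002, "rx": 0, "ry": 0, "rz": 0, "jaw": 0.15},
], grip_force=35)

```text
time: 5.4
position: [0.4555, -0.0453, 0.1876]
tool_rot: [2.22, 2.221, 0.001]
ft_force: [2.2, -0.1, -1.2]
grip_width: 0.223
```

```bash
cat > arc.py <<'E'
# world dx,dy -> tx=dy, ty=dx (tool x = world +y, tool y = world +x)
import sys
from h import *
from bench import ctrl
s=ctrl.get_state(); C=np.array([.503,-.0613]); r=.050
p=s["position"][:2]-C; a=np.arctan2(p[1],p[0]); rad=np.linalg.norm(p)
f=s["ft_force"]; er=p/rad; et=np.array([er[1],-er[0]]) # cw tangent
print("t %.3f ang %.2fdeg rad %.4f force cw-resist %.2f radial %.2f fz %.2f grip %.3f"%(s["time"],np.degrees(a),rad,-f[:2]@et,f[:2]@er,f[2],s["grip_width"]),s["position"].round(4), s["tool_rot"].round(3))
if len(sys.argv)>1:
  step=float(sys.argv[1]); n=int(sys.argv[2])
  # from nominal angle
  a0=np.radians(float(sys.argv[3])) if len(sys.argv)>3 else a
  for k in range(1,n+1):
    b=a0-np.radians(step*k)
    d=r*np.array([np.cos(b)-np.cos(a0),np.sin(b)-np.sin(a0)])
    print("tx %.4f ty %.4f"%(d[1],d[0]))
E
python3 arc.py 12 12
```

```text
t 5.400 ang 161.36deg rad 0.0501 force cw-resist -0.61 radial -2.11 fz -1.23 grip 0.223 [ 0.4555 -0.0453  0.1876] [2.220e+00 2.221e+00 1.000e-03]
tx 0.0095 ty 0.0044
tx 0.0179 ty 0.0106
tx 0.0248 ty 0.0184
tx 0.0299 ty 0.0276
tx 0.0330 ty 0.0375
tx 0.0340 ty 0.0479
tx 0.0328 ty 0.0583
tx 0.0295 ty 0.0682
tx 0.0241 ty 0.0772
tx 0.0171 ty 0.0849
tx 0.0085 ty 0.0910
tx -0.0011 ty 0.0951
```

Call:
carry_out([
  {"tx": 0.0095, "ty": 0.0044, "tz": 0, "rx": 0, "ry": 0, "rz": 0, "jaw": 0.15},
  {"tx": 0.0179, "ty": 0.0106, "tz": 0, "rx": 0, "ry": 0, "rz": 0, "jaw": 0.15},
  {"tx": 0.0248, "ty": 0.0184, "tz": 0, "rx": 0, "ry": 0, "rz": 0, "jaw": 0.15},
  {"tx": 0.0299, "ty": 0.0276, "tz": 0, "rx": 0, "ry": 0, "rz": 0, "jaw": 0.15},
  {"tx": 0.033, "ty": 0.0375, "tz": 0, "rx": 0, "ry": 0, "rz": 0, "jaw": 0.15},
  {"tx": 0.034, "ty": 0.0479, "tz": 0, "rx": 0, "ry": 0, "rz": 0, "jaw": 0.15},
  {"tx": 0.0328, "ty": 0.0583, "tz": 0, "rx": 0, "ry": 0, "rz": 0, "jaw": 0.15},
  {"tx": 0.0295, "ty": 0.0682, "tz": 0, "rx": 0, "ry": 0, "rz": 0, "jaw": 0.15},
])

```text
time: 6.4
position: [0.524, -0.015, 0.1875]
tool_rot: [-2.22, -2.222, -0.002]
ft_force: [-3.1, 1.8, 2.4]
grip_width: 0.228
```

```bash
python3 arc.py 12 8 65.36
```

```text
t 6.400 ang 65.62deg rad 0.0508 force cw-resist 3.53 radial 0.35 fz 2.39 grip 0.228 [ 0.524  -0.015   0.1875] [-2.220e+00 -2.222e+00 -2.000e-03]
tx -0.0053 ty 0.0090
tx -0.0124 ty 0.0167
tx -0.0209 ty 0.0227
tx -0.0305 ty 0.0269
tx -0.0408 ty 0.0289
tx -0.0512 ty 0.0288
tx -0.0614 ty 0.0265
tx -0.0709 ty 0.0222
```

Call:
carry_out([
  {"tx": -0.0053, "ty": 0.009, "tz": 0, "rx": 0, "ry": 0, "rz": 0, "jaw": 0.15},
  {"tx": -0.0124, "ty": 0.0167, "tz": 0, "rx": 0, "ry": 0, "rz": 0, "jaw": 0.15},
  {"tx": -0.0209, "ty": 0.0227, "tz": 0, "rx": 0, "ry": 0, "rz": 0, "jaw": 0.15},
  {"tx": -0.0305, "ty": 0.0269, "tz": 0, "rx": 0, "ry": 0, "rz": 0, "jaw": 0.15},
  {"tx": -0.0408, "ty": 0.0289, "tz": 0, "rx": 0, "ry": 0, "rz": 0, "jaw": 0.15},
  {"tx": -0.0512, "ty": 0.0288, "tz": 0, "rx": 0, "ry": 0, "rz": 0, "jaw": 0.15},
])

```text
time: 7.15
position: [0.5527, -0.068, 0.1878]
tool_rot: [2.22, 2.221, 0.002]
ft_force: [1.7, 3.0, 2.4]
grip_width: 0.223
```

```bash
python3 arc.py; python3 - <<'E'
import numpy as np
# all cw sets of 15deg (3 rows of 5deg+... ) from nominal angle
r=.05
a=-6.64
while a>-260:
    A=np.radians(a); out=[]
    for k in (7,14):
        b=A-np.radians(k); out.append("tx %.4f ty %.4f"%(r*(np.sin(b)-np.sin(A)),r*(np.cos(b)-np.cos(A))))
    print("%.2f"%a,out); a-=14
E
```

```text
t 7.150 ang -7.67deg rad 0.0502 force cw-resist 3.19 radial 1.28 fz 2.36 grip 0.223 [ 0.5527 -0.068   0.1878] [2.220e+00 2.221e+00 2.000e-03]
-6.64 ['tx -0.0060 ty -0.0011', 'tx -0.0118 ty -0.0029']
-20.64 ['tx -0.0056 ty -0.0025', 'tx -0.0108 ty -0.0057']
-34.64 ['tx -0.0048 ty -0.0038', 'tx -0.0091 ty -0.0081']
-48.64 ['tx -0.0037 ty -0.0048', 'tx -0.0069 ty -0.0101']
-62.64 ['tx -0.0025 ty -0.0056', 'tx -0.0042 ty -0.0114']
-76.64 ['tx -0.0010 ty -0.0060', 'tx -0.0014 ty -0.0121']
-90.64 ['tx 0.0004 ty -0.0061', 'tx 0.0016 ty -0.0121']
-104.64 ['tx 0.0019 ty -0.0058', 'tx 0.0045 ty -0.0113']
-118.64 ['tx 0.0032 ty -0.0052', 'tx 0.0071 ty -0.0099']
-132.64 ['tx 0.0044 ty -0.0042', 'tx 0.0093 ty -0.0079']
-146.64 ['tx 0.0053 ty -0.0030', 'tx 0.0109 ty -0.0054']
-160.64 ['tx 0.0059 ty -0.0017', 'tx 0.0119 ty -0.0026']
-174.64 ['tx 0.0061 ty -0.0002', 'tx 0.0122 ty 0.0003']
-188.64 ['tx 0.0060 ty 0.0013', 'tx 0.0117 ty 0.0033']
-202.64 ['tx 0.0055 ty 0.0027', 'tx 0.0106 ty 0.0060']
-216.64 ['tx 0.0047 ty 0.0039', 'tx 0.0088 ty 0.0084']
-230.64 ['tx 0.0036 ty 0.0049', 'tx 0.0065 ty 0.0103']
-244.64 ['tx 0.0023 ty 0.0057', 'tx 0.0038 ty 0.0116']
-258.64 ['tx 0.0008 ty 0.0060', 'tx 0.0009 ty 0.0122']
```

Call:
carry_out([
  {"tx": -0.006, "ty": -0.0011, "tz": 0, "rx": 0, "ry": 0, "rz": 0, "jaw": 0.15},
  {"tx": -0.0118, "ty": -0.0029, "tz": 0, "rx": 0, "ry": 0, "rz": 0, "jaw": 0.15},
  {"tx": -0.0118, "ty": -0.0029, "tz": 0, "rx": 0, "ry": 0, "rz": 0, "jaw": 0.15},
])

```text
time: 7.52
position: [0.5492, -0.0803, 0.1877]
tool_rot: [2.221, 2.219, -0.001]
ft_force: [4.1, -0.4, 3.7]
grip_width: 0.228
```

```bash
python3 arc.py
```

```text
t 7.525 ang -22.37deg rad 0.0500 force cw-resist 1.19 radial 3.94 fz 3.75 grip 0.228 [ 0.5492 -0.0803  0.1877] [ 2.221e+00  2.219e+00 -1.000e-03]
```

Call:
carry_out([
  {"tx": -0.0056, "ty": -0.0025, "tz": 0, "rx": 0, "ry": 0, "rz": 0, "jaw": 0.15},
  {"tx": -0.0108, "ty": -0.0057, "tz": 0, "rx": 0, "ry": 0, "rz": 0, "jaw": 0.15},
])

```text
time: 7.78
position: [0.5438, -0.09, 0.1877]
tool_rot: [2.219, 2.222, 0.001]
ft_force: [3.2, 0.1, 3.9]
grip_width: 0.229
```

```bash
python3 arc.py
```

```text
t 7.775 ang -35.07deg rad 0.0499 force cw-resist 1.87 radial 2.58 fz 3.89 grip 0.229 [ 0.5438 -0.09    0.1877] [2.219e+00 2.222e+00 1.000e-03]
```

Call:
carry_out([
  {"tx": -0.0048, "ty": -0.0038, "tz": 0, "rx": 0, "ry": 0, "rz": 0, "jaw": 0.15},
])

```text
time: 7.9
position: [0.5396, -0.0951, 0.1876]
tool_rot: [2.22, 2.221, -0.0]
ft_force: [3.4, -0.8, 3.4]
grip_width: 0.231
```

```bash
python3 arc.py
```

```text
t 7.900 ang -42.73deg rad 0.0498 force cw-resist 1.71 radial 3.08 fz 3.41 grip 0.231 [ 0.5396 -0.0951  0.1876] [ 2.22   2.221 -0.   ]
```

Call:
carry_out([
  {"tx": -0.0043, "ty": -0.0043, "tz": 0, "rx": 0, "ry": 0, "rz": 0, "jaw": 0.15},
  {"tx": -0.008, "ty": -0.0091, "tz": 0, "rx": 0, "ry": 0, "rz": 0, "jaw": 0.15},
])

```text
time: 8.15
position: [0.53, -0.1031, 0.1875]
tool_rot: [2.221, 2.221, -0.001]
ft_force: [3.8, -0.5, 4.5]
grip_width: 0.231
```

```bash
python3 arc.py; python3 - <<'E'
import numpy as np
r=.05
a=-55.64
while a>-420:
    A=np.radians(a); out=[]
    for k in (7,14):
        b=A-np.radians(k); out.append("tx %.4f ty %.4f"%(r*(np.sin(b)-np.sin(A)),r*(np.cos(b)-np.cos(A))))
    print("%.2f"%a,out); a-=14
E
```

```text
t 8.150 ang -57.14deg rad 0.0498 force cw-resist 2.88 radial 2.50 fz 4.45 grip 0.231 [ 0.53   -0.1031  0.1875] [ 2.221e+00  2.221e+00 -1.000e-03]
-55.64 ['tx -0.0031 ty -0.0052', 'tx -0.0056 ty -0.0108']
-69.64 ['tx -0.0018 ty -0.0058', 'tx -0.0028 ty -0.0119']
-83.64 ['tx -0.0003 ty -0.0061', 'tx 0.0001 ty -0.0122']
-97.64 ['tx 0.0012 ty -0.0060', 'tx 0.0031 ty -0.0118']
-111.64 ['tx 0.0026 ty -0.0055', 'tx 0.0058 ty -0.0107']
-125.64 ['tx 0.0039 ty -0.0047', 'tx 0.0083 ty -0.0090']
-139.64 ['tx 0.0049 ty -0.0037', 'tx 0.0102 ty -0.0067']
-153.64 ['tx 0.0056 ty -0.0024', 'tx 0.0115 ty -0.0040']
-167.64 ['tx 0.0060 ty -0.0009', 'tx 0.0121 ty -0.0011']
-181.64 ['tx 0.0061 ty 0.0005', 'tx 0.0120 ty 0.0018']
-195.64 ['tx 0.0058 ty 0.0020', 'tx 0.0112 ty 0.0047']
-209.64 ['tx 0.0051 ty 0.0033', 'tx 0.0098 ty 0.0073']
-223.64 ['tx 0.0042 ty 0.0045', 'tx 0.0077 ty 0.0094']
-237.64 ['tx 0.0029 ty 0.0053', 'tx 0.0052 ty 0.0110']
-251.64 ['tx 0.0016 ty 0.0059', 'tx 0.0024 ty 0.0119']
-265.64 ['tx 0.0001 ty 0.0061', 'tx -0.0006 ty 0.0122']
-279.64 ['tx -0.0014 ty 0.0059', 'tx -0.0035 ty 0.0117']
-293.64 ['tx -0.0028 ty 0.0054', 'tx -0.0062 ty 0.0105']
-307.64 ['tx -0.0040 ty 0.0046', 'tx -0.0086 ty 0.0087']
-321.64 ['tx -0.0050 ty 0.0035', 'tx -0.0104 ty 0.0063']
-335.64 ['tx -0.0057 ty 0.0022', 'tx -0.0116 ty 0.0036']
-349.64 ['tx -0.0061 ty 0.0007', 'tx -0.0122 ty 0.0007']
-363.64 ['tx -0.0061 ty -0.0008', 'tx -0.0120 ty -0.0023']
-377.64 ['tx -0.0057 ty -0.0022', 'tx -0.0111 ty -0.0051']
-391.64 ['tx -0.0050 ty -0.0035', 'tx -0.0095 ty -0.0076']
-405.64 ['tx -0.0040 ty -0.0046', 'tx -0.0074 ty -0.0097']
-419.64 ['tx -0.0028 ty -0.0054', 'tx -0.0048 ty -0.0112']
```

Call:
carry_out([
  {"tx": -0.0031, "ty": -0.0052, "tz": 0, "rx": 0, "ry": 0, "rz": 0, "jaw": 0.15},
  {"tx": -0.0056, "ty": -0.0108, "tz": 0, "rx": 0, "ry": 0, "rz": 0, "jaw": 0.15},
])

```text
time: 8.4
position: [0.519, -0.1084, 0.1874]
tool_rot: [-2.221, -2.222, 0.001]
ft_force: [2.7, -1.0, 2.9]
grip_width: 0.231
```

```bash
python3 arc.py
```

```text
t 8.400 ang -71.20deg rad 0.0498 force cw-resist 2.23 radial 1.81 fz 2.89 grip 0.231 [ 0.519  -0.1084  0.1874] [-2.221e+00 -2.222e+00  1.000e-03]
```

Call:
carry_out([
  {"tx": -0.0018, "ty": -0.0058, "tz": 0, "rx": 0, "ry": 0, "rz": 0, "jaw": 0.15},
  {"tx": -0.0028, "ty": -0.0119, "tz": 0, "rx": 0, "ry": 0, "rz": 0, "jaw": 0.15},
])

```text
time: 8.65
position: [0.5071, -0.1109, 0.1873]
tool_rot: [-2.221, -2.222, 0.001]
ft_force: [2.7, -0.7, 2.5]
grip_width: 0.222
```

```bash
python3 arc.py
```

```text
t 8.650 ang -85.26deg rad 0.0498 force cw-resist 2.59 radial 0.89 fz 2.48 grip 0.222 [ 0.5071 -0.1109  0.1873] [-2.221e+00 -2.222e+00  1.000e-03]
```

Call:
carry_out([
  {"tx": -0.0003, "ty": -0.0061, "tz": 0, "rx": 0, "ry": 0, "rz": 0, "jaw": 0.15},
  {"tx": 0.0001, "ty": -0.0122, "tz": 0, "rx": 0, "ry": 0, "rz": 0, "jaw": 0.15},
])

```text
time: 8.9
position: [0.4949, -0.1104, 0.1872]
tool_rot: [-2.22, -2.222, 0.0]
ft_force: [3.0, -0.1, 2.0]
grip_width: 0.227
```

```bash
python3 arc.py
```

```text
t 8.900 ang -99.31deg rad 0.0498 force cw-resist 2.99 radial -0.35 fz 2.01 grip 0.227 [ 0.4949 -0.1104  0.1872] [-2.22  -2.222  0.   ]
```

Call:
carry_out([
  {"tx": 0.0012, "ty": -0.006, "tz": 0, "rx": 0, "ry": 0, "rz": 0, "jaw": 0.15},
  {"tx": 0.0031, "ty": -0.0118, "tz": 0, "rx": 0, "ry": 0, "rz": 0, "jaw": 0.15},
])

```text
time: 9.15
position: [0.4855, -0.1076, 0.1877]
tool_rot: [2.218, 2.22, 0.005]
ft_force: [10.4, -1.0, -0.3]
grip_width: 0.229
```

```bash
python3 arc.py
```

```text
t 9.150 ang -110.77deg rad 0.0495 force cw-resist 10.13 radial -2.73 fz -0.30 grip 0.229 [ 0.4855 -0.1076  0.1877] [2.218 2.22  0.005]
```

The rolls have met: about 10 N at -110.8°. I'll unload in small steps along the elastic wind-up to find the exact meeting angle.

Call:
carry_out([
  {"tx": 0, "ty": 0, "tz": 0, "rx": 0, "ry": 0, "rz": 0, "jaw": 0.15},
  {"tx": 0, "ty": 0, "tz": 0, "rx": 0, "ry": 0, "rz": 0, "jaw": 0.15},
])

```text
time: 9.4
position: [0.486, -0.1077, 0.1877]
tool_rot: [2.217, 2.219, 0.005]
ft_force: [9.2, -1.2, -0.5]
grip_width: 0.232
```

```bash
python3 arc.py; python3 - <<'E'
import numpy as np
r=.05;A=np.radians(-111.64)
for k in(3,6,9,12,15):
    b=A+np.radians(k); print(k,"tx %.4f ty %.4f"%(r*(np.sin(b)-np.sin(A)),r*(np.cos(b)-np.cos(A))))
E
```

```text
t 9.400 ang -110.14deg rad 0.0494 force cw-resist 9.01 radial -2.03 fz -0.51 grip 0.232 [ 0.486  -0.1077  0.1877] [2.217 2.219 0.005]
3 tx -0.0009 ty 0.0025
6 tx -0.0017 ty 0.0050
9 tx -0.0023 ty 0.0075
12 tx -0.0028 ty 0.0101
15 tx -0.0032 ty 0.0127
```

Call:
carry_out([
  {"tx": -0.0009, "ty": 0.0025, "tz": 0, "rx": 0, "ry": 0, "rz": 0, "jaw": 0.15},
  {"tx": -0.0009, "ty": 0.0025, "tz": 0, "rx": 0, "ry": 0, "rz": 0, "jaw": 0.15},
])

```text
time: 9.65
position: [0.4878, -0.1085, 0.1875]
tool_rot: [2.219, 2.221, 0.004]
ft_force: [6.7, -1.7, -0.3]
grip_width: 0.225
```

```bash
python3 arc.py
```

```text
t 9.650 ang -107.91deg rad 0.0496 force cw-resist 6.84 radial -0.46 fz -0.29 grip 0.225 [ 0.4878 -0.1085  0.1875] [2.219 2.221 0.004]
```

Call:
carry_out([
  {"tx": -0.0008, "ty": 0.0025, "tz": 0, "rx": 0, "ry": 0, "rz": 0, "jaw": 0.15},
  {"tx": -0.0008, "ty": 0.0025, "tz": 0, "rx": 0, "ry": 0, "rz": 0, "jaw": 0.15},
])

```text
time: 9.9
position: [0.4894, -0.1091, 0.1874]
tool_rot: [2.22, 2.222, 0.002]
ft_force: [6.1, -0.4, 2.0]
grip_width: 0.225
```

```bash
python3 arc.py
```

```text
t 9.900 ang -105.85deg rad 0.0497 force cw-resist 6.01 radial -1.34 fz 1.96 grip 0.225 [ 0.4894 -0.1091  0.1874] [2.220e+00 2.222e+00 2.000e-03]
```

Call:
carry_out([
  {"tx": -0.0006, "ty": 0.0025, "tz": 0, "rx": 0, "ry": 0, "rz": 0, "jaw": 0.15},
  {"tx": -0.0006, "ty": 0.0025, "tz": 0, "rx": 0, "ry": 0, "rz": 0, "jaw": 0.15},
])

```text
time: 10.15
position: [0.4911, -0.1096, 0.1873]
tool_rot: [-2.22, -2.222, 0.0]
ft_force: [3.3, 0.4, 2.1]
grip_width: 0.228
```

```bash
python3 arc.py
```

```text
t 10.150 ang -103.88deg rad 0.0498 force cw-resist 3.11 radial -1.18 fz 2.14 grip 0.228 [ 0.4911 -0.1096  0.1873] [-2.22  -2.222  0.   ]
```

Estimates of the meeting angle: -101.2, -101.65, -101.4, -100.2 and -100.9, so about -101.1° for the relaxed crank. Next come two full turns counter-clockwise.

```bash
python3 - <<'E'
import numpy as np
r=.0498;A=np.radians(-102.64)
for k in range(1,13):
    b=A+np.radians(15*k); print('{"tx": %.4f, "ty": %.4f,'%(r*(np.sin(b)-np.sin(A)),r*(np.cos(b)-np.cos(A))))
E
```

```text
{"tx": -0.0012, "ty": 0.0129,
{"tx": 0.0011, "ty": 0.0258,
{"tx": 0.0065, "ty": 0.0376,
{"tx": 0.0149, "ty": 0.0475,
{"tx": 0.0255, "ty": 0.0550,
{"tx": 0.0377, "ty": 0.0595,
{"tx": 0.0506, "ty": 0.0607,
{"tx": 0.0635, "ty": 0.0584,
{"tx": 0.0752, "ty": 0.0530,
{"tx": 0.0852, "ty": 0.0446,
{"tx": 0.0927, "ty": 0.0340,
{"tx": 0.0972, "ty": 0.0218,
```

Call:
carry_out([
  {"tx": -0.0012, "ty": 0.0129, "tz": 0, "rx": 0, "ry": 0, "rz": 0, "jaw": 0.15},
  {"tx": 0.0011, "ty": 0.0258, "tz": 0, "rx": 0, "ry": 0, "rz": 0, "jaw": 0.15},
  {"tx": 0.0065, "ty": 0.0376, "tz": 0, "rx": 0, "ry": 0, "rz": 0, "jaw": 0.15},
  {"tx": 0.0149, "ty": 0.0475, "tz": 0, "rx": 0, "ry": 0, "rz": 0, "jaw": 0.15},
  {"tx": 0.0255, "ty": 0.055, "tz": 0, "rx": 0, "ry": 0, "rz": 0, "jaw": 0.15},
  {"tx": 0.0377, "ty": 0.0595, "tz": 0, "rx": 0, "ry": 0, "rz": 0, "jaw": 0.15},
  {"tx": 0.0506, "ty": 0.0607, "tz": 0, "rx": 0, "ry": 0, "rz": 0, "jaw": 0.15},
  {"tx": 0.0635, "ty": 0.0584, "tz": 0, "rx": 0, "ry": 0, "rz": 0, "jaw": 0.15},
  {"tx": 0.0752, "ty": 0.053, "tz": 0, "rx": 0, "ry": 0, "rz": 0, "jaw": 0.15},
  {"tx": 0.0852, "ty": 0.0446, "tz": 0, "rx": 0, "ry": 0, "rz": 0, "jaw": 0.15},
  {"tx": 0.0927, "ty": 0.034, "tz": 0, "rx": 0, "ry": 0, "rz": 0, "jaw": 0.15},
  {"tx": 0.0972, "ty": 0.0218, "tz": 0, "rx": 0, "ry": 0, "rz": 0, "jaw": 0.15},
])

```text
time: 11.65
position: [0.512, -0.0113, 0.1874]
tool_rot: [-2.219, -2.223, -0.001]
ft_force: [2.4, 1.4, 3.5]
grip_width: 0.223
```

```bash
python3 arc.py
```

```text
t 11.650 ang 79.81deg rad 0.0508 force cw-resist -2.09 radial 1.81 fz 3.48 grip 0.223 [ 0.512  -0.0113  0.1874] [-2.219e+00 -2.223e+00 -1.000e-03]
```

Call:
carry_out([
  {"tx": 0.0012, "ty": -0.0129, "tz": 0, "rx": 0, "ry": 0, "rz": 0, "jaw": 0.15},
  {"tx": -0.0011, "ty": -0.0258, "tz": 0, "rx": 0, "ry": 0, "rz": 0, "jaw": 0.15},
  {"tx": -0.0065, "ty": -0.0376, "tz": 0, "rx": 0, "ry": 0, "rz": 0, "jaw": 0.15},
  {"tx": -0.0149, "ty": -0.0475, "tz": 0, "rx": 0, "ry": 0, "rz": 0, "jaw": 0.15},
  {"tx": -0.0255, "ty": -0.055, "tz": 0, "rx": 0, "ry": 0, "rz": 0, "jaw": 0.15},
  {"tx": -0.0377, "ty": -0.0595, "tz": 0, "rx": 0, "ry": 0, "rz": 0, "jaw": 0.15},
  {"tx": -0.0506, "ty": -0.0607, "tz": 0, "rx": 0, "ry": 0, "rz": 0, "jaw": 0.15},
  {"tx": -0.0635, "ty": -0.0584, "tz": 0, "rx": 0, "ry": 0, "rz": 0, "jaw": 0.15},
  {"tx": -0.0752, "ty": -0.053, "tz": 0, "rx": 0, "ry": 0, "rz": 0, "jaw": 0.15},
  {"tx": -0.0852, "ty": -0.0446, "tz": 0, "rx": 0, "ry": 0, "rz": 0, "jaw": 0.15},
  {"tx": -0.0927, "ty": -0.034, "tz": 0, "rx": 0, "ry": 0, "rz": 0, "jaw": 0.15},
  {"tx": -0.0972, "ty": -0.0218, "tz": 0, "rx": 0, "ry": 0, "rz": 0, "jaw": 0.15},
])

```text
time: 13.15
position: [0.4902, -0.1099, 0.1868]
tool_rot: [-2.219, -2.219, 0.003]
ft_force: [-1.4, 5.3, 2.2]
grip_width: 0.23
```

```bash
python3 arc.py
```

```text
t 13.150 ang -104.71deg rad 0.0502 force cw-resist -2.72 radial -4.74 fz 2.20 grip 0.230 [ 0.4902 -0.1099  0.1868] [-2.219 -2.219  0.003]
```

Call:
carry_out([
  {"tx": -0.0012, "ty": 0.0129, "tz": 0, "rx": 0, "ry": 0, "rz": 0, "jaw": 0.15},
  {"tx": 0.0011, "ty": 0.0258, "tz": 0, "rx": 0, "ry": 0, "rz": 0, "jaw": 0.15},
  {"tx": 0.0065, "ty": 0.0376, "tz": 0, "rx": 0, "ry": 0, "rz": 0, "jaw": 0.15},
  {"tx": 0.0149, "ty": 0.0475, "tz": 0, "rx": 0, "ry": 0, "rz": 0, "jaw": 0.15},
  {"tx": 0.0255, "ty": 0.055, "tz": 0, "rx": 0, "ry": 0, "rz": 0, "jaw": 0.15},
  {"tx": 0.0377, "ty": 0.0595, "tz": 0, "rx": 0, "ry": 0, "rz": 0, "jaw": 0.15},
  {"tx": 0.0506, "ty": 0.0607, "tz": 0, "rx": 0, "ry": 0, "rz": 0, "jaw": 0.15},
  {"tx": 0.0635, "ty": 0.0584, "tz": 0, "rx": 0, "ry": 0, "rz": 0, "jaw": 0.15},
  {"tx": 0.0752, "ty": 0.053, "tz": 0, "rx": 0, "ry": 0, "rz": 0, "jaw": 0.15},
  {"tx": 0.0852, "ty": 0.0446, "tz": 0, "rx": 0, "ry": 0, "rz": 0, "jaw": 0.15},
  {"tx": 0.0927, "ty": 0.034, "tz": 0, "rx": 0, "ry": 0, "rz": 0, "jaw": 0.15},
  {"tx": 0.0972, "ty": 0.0218, "tz": 0, "rx": 0, "ry": 0, "rz": 0, "jaw": 0.15},
])

```text
time: 14.65
position: [0.5122, -0.0114, 0.1875]
tool_rot: [-2.22, -2.223, -0.001]
ft_force: [2.8, 1.1, 0.9]
grip_width: 0.229
```

```bash
python3 arc.py
```

```text
t 14.650 ang 79.59deg rad 0.0507 force cw-resist -2.54 radial 1.60 fz 0.94 grip 0.229 [ 0.5122 -0.0114  0.1875] [-2.220e+00 -2.223e+00 -1.000e-03]
```

Call:
carry_out([
  {"tx": 0.0012, "ty": -0.0129, "tz": 0, "rx": 0, "ry": 0, "rz": 0, "jaw": 0.15},
  {"tx": -0.0011, "ty": -0.0258, "tz": 0, "rx": 0, "ry": 0, "rz": 0, "jaw": 0.15},
  {"tx": -0.0065, "ty": -0.0376, "tz": 0, "rx": 0, "ry": 0, "rz": 0, "jaw": 0.15},
  {"tx": -0.0149, "ty": -0.0475, "tz": 0, "rx": 0, "ry": 0, "rz": 0, "jaw": 0.15},
  {"tx": -0.0255, "ty": -0.055, "tz": 0, "rx": 0, "ry": 0, "rz": 0, "jaw": 0.15},
  {"tx": -0.0377, "ty": -0.0595, "tz": 0, "rx": 0, "ry": 0, "rz": 0, "jaw": 0.15},
  {"tx": -0.0506, "ty": -0.0607, "tz": 0, "rx": 0, "ry": 0, "rz": 0, "jaw": 0.15},
  {"tx": -0.0635, "ty": -0.0584, "tz": 0, "rx": 0, "ry": 0, "rz": 0, "jaw": 0.15},
  {"tx": -0.0752, "ty": -0.053, "tz": 0, "rx": 0, "ry": 0, "rz": 0, "jaw": 0.15},
  {"tx": -0.0852, "ty": -0.0446, "tz": 0, "rx": 0, "ry": 0, "rz": 0, "jaw": 0.15},
  {"tx": -0.0927, "ty": -0.034, "tz": 0, "rx": 0, "ry": 0, "rz": 0, "jaw": 0.15},
  {"tx": -0.0972, "ty": -0.0218, "tz": 0, "rx": 0, "ry": 0, "rz": 0, "jaw": 0.15},
])

```text
time: 16.15
position: [0.4903, -0.1099, 0.1869]
tool_rot: [-2.219, -2.219, 0.003]
ft_force: [-1.2, 4.7, 2.2]
grip_width: 0.228
```

```bash
python3 arc.py
```

```text
t 16.150 ang -104.61deg rad 0.0503 force cw-resist -2.31 radial -4.25 fz 2.21 grip 0.228 [ 0.4903 -0.1099  0.1869] [-2.219 -2.219  0.003]
```

Call:
carry_out([
  {"tx": -0.0008, "ty": 0.0032, "tz": 0, "rx": 0, "ry": 0, "rz": 0, "jaw": 0.15},
  {"tx": -0.001, "ty": 0.0049, "tz": 0, "rx": 0, "ry": 0, "rz": 0, "jaw": 0.15},
  {"tx": -0.001, "ty": 0.0049, "tz": 0, "rx": 0, "ry": 0, "rz": 0, "jaw": 0.15},
])

```text
time: 16.52
position: [0.4956, -0.1108, 0.1871]
tool_rot: [-2.22, -2.222, 0.001]
ft_force: [-1.2, 3.3, 1.9]
grip_width: 0.227
```

```bash
python3 arc.py
```

```text
t 16.525 ang -98.52deg rad 0.0501 force cw-resist -1.68 radial -3.10 fz 1.86 grip 0.227 [ 0.4956 -0.1108  0.1871] [-2.220e+00 -2.222e+00  1.000e-03]
```

Within about 1° of target, so I'll release and lift.

Call:
carry_out([
  {"tx": 0, "ty": 0, "tz": 0, "rx": 0, "ry": 0, "rz": 0, "jaw": 0.45},
  {"tx": 0, "ty": 0, "tz": 0, "rx": 0, "ry": 0, "rz": 0, "jaw": 0.45},
  {"tx": 0, "ty": 0, "tz": -0.02, "rx": 0, "ry": 0, "rz": 0, "jaw": 0.45},
  {"tx": 0, "ty": 0, "tz": -0.06, "rx": 0, "ry": 0, "rz": 0, "jaw": 0.45},
  {"tx": 0, "ty": 0, "tz": -0.08, "rx": 0, "ry": 0, "rz": 0, "jaw": 0.2},
  {"tx": 0, "ty": 0, "tz": -0.08, "rx": 0, "ry": 0, "rz": 0, "jaw": 0},
])

```text
time: 17.27
position: [0.4973, -0.112, 0.269]
tool_rot: [2.219, 2.218, 0.002]
ft_force: [1.3, -0.2, -0.6]
grip_width: 0.306
```

```bash
python3 - <<'E'
from h import *
from bench import ctrl,get_image
import cv2
s=ctrl.get_state();print(s["time"],s["position"],s["tool_rot"],s["grip_width"],s["joint_positions"])
a=cv2.cvtColor(get_image("side"),cv2.COLOR_RGB2BGR)[190:290,240:360]
b=cv2.cvtColor(get_image("top"),cv2.COLOR_RGB2BGR)[215:315,305:425]
cv2.imwrite("pics/s6.png",cv2.resize(np.hstack([a,b]),None,fx=3.3,fy=3.3,interpolation=cv2.INTER_CUBIC))
cv2.imwrite("pics/s6b.png",cv2.resize(a,None,fx=5,fy=5,interpolation=cv2.INTER_CUBIC))
for ang in(-98,-101,-104):
  A=np.radians(ang);print(ang,(proj("side",np.array([.503+.05*np.cos(A),-.0613+.05*np.sin(A),.24]))-[240,190])*5)
E
```

```text
17.275 [ 0.49730697 -0.11200458  0.26903006] [2.21885817e+00 2.21796193e+00 1.66648441e-03] 0.3057988754366301 [ 0.70508829  0.01158982 -0.53752102  1.65724972  0.00759005  1.47028089
  0.16645887]
-98 [177.50507902 150.76459609]
-101 [173.99876347 148.48204489]
-104 [170.75077444 146.10491603]
```

View pics/s6.png

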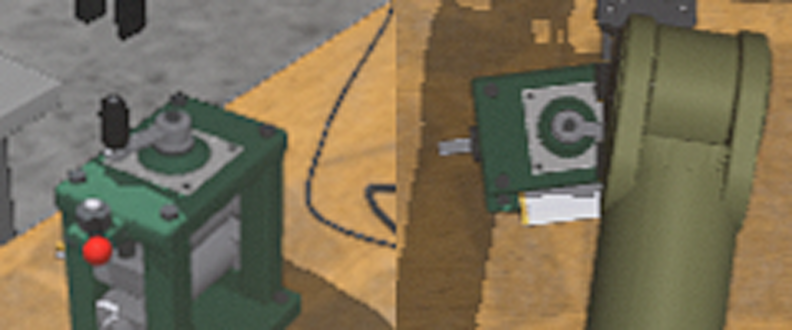

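View pics/s6b.png

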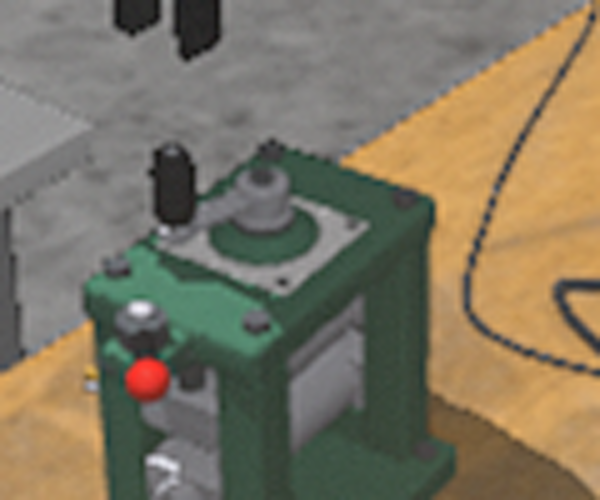

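The handle stands upright and free at (172,152), matching about -101°; the ball is at (148,379), unmoved. Next is the lever: jaws shut, going to the far (+x) side of the ball.

Call:
carry_out([
  {"tx": -0.04, "ty": 0.045, "tz": 0, "rx": 0, "ry": 0, "rz": 0, "jaw": 0},
  {"tx": -0.085, "ty": 0.095, "tz": 0, "rx": 0, "ry": 0, "rz": 0, "jaw": 0},
  {"tx": -0.085, "ty": 0.095, "tz": 0.03, "rx": 0, "ry": 0, "rz": 0, "jaw": 0},
  {"tx": -0.085, "ty": 0.095, "tz": 0.06, "rx": 0, "ry": 0, "rz": 0, "jaw": 0},
  {"tx": -0.085, "ty": 0.095, "tz": 0.06, "rx": 0, "ry": 0, "rz": 0, "jaw": 0},
  {"tx": -0.085, "ty": 0.095, "tz": 0.06, "rx": 0, "ry": 0, "rz": 0, "jaw": 0},
])

```text
time: 18.12
position: [0.5913, -0.1959, 0.208]
tool_rot: [2.22, 2.222, -0.0]
ft_force: [1.2, 0.5, -0.0]
grip_width: 0.006
```

```bash
python3 - <<'E'
from h import *
from bench import ctrl,get_image
import cv2
s=ctrl.get_state();p=s["position"];print(s["time"],p,s["grip_width"],shift(s,[.592,-.1967,.157],np.pi/2))
a=cv2.cvtColor(get_image("side"),cv2.COLOR_RGB2BGR)[190:290,230:350]
b=cv2.cvtColor(get_image("top"),cv2.COLOR_RGB2BGR)[195:295,325:445]
cv2.imwrite("pics/s7.png",cv2.resize(np.hstack([a,b]),None,fx=3.3,fy=3.3,interpolation=cv2.INTER_CUBIC))
print((proj("side",p)-[230,190])*3.3,(proj("side",p+[0,0,.027])-[230,190])*3.3)
E
```

```text
18.125 [ 0.5913409  -0.19591543  0.20796515] 0.006002355859824778 (array([-0.00076473,  0.00063867,  0.05096571]), array([0.00039134, 0.00039737, 0.00063436]))
[169.8015891 248.315469 ] [167.92422135 213.3736195 ]
```

View pics/s7.png

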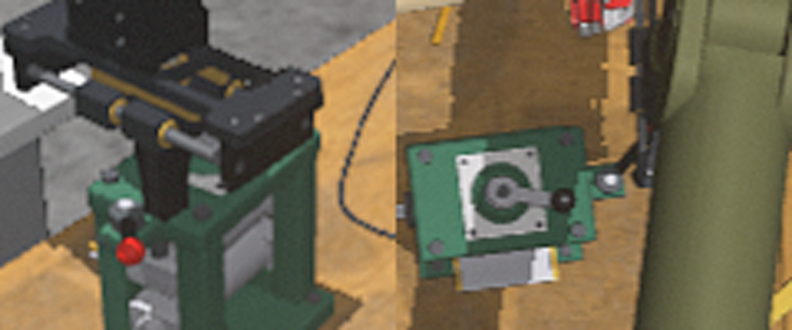

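The fingertips sit at (168,215) in the crop, confirming the 27 mm offset, and are behind the ball at (130,250). I'll descend and then push.

Call:
carry_out([
  {"tx": -0.0008, "ty": 0, "tz": 0.025, "rx": 0, "ry": 0, "rz": 0, "jaw": 0},
  {"tx": -0.0008, "ty": 0, "tz": 0.05, "rx": 0, "ry": 0, "rz": 0, "jaw": 0},
  {"tx": -0.0008, "ty": 0, "tz": 0.05, "rx": 0, "ry": 0, "rz": 0, "jaw": 0},
])

```text
time: 18.6
position: [0.5903, -0.1966, 0.1568]
tool_rot: [-2.22, -2.221, 0.002]
ft_force: [-0.8, -0.5, 0.7]
grip_width: 0.005
```

```bash
python3 - <<'E'
from h import *
from bench import ctrl
s=ctrl.get_state();p=s["position"];print(s["time"],p,s["ft_force"])
for f in range(-44,-115,-5):
  F=np.radians(f); c=np.array([.514+.06*np.cos(F)+.0245,-.1553+.06*np.sin(F)]); print(f,c.round(4),"tx %.4f ty %.4f"%(c[1]-p[1],c[0]-p[0]))
E
```

```text
18.6 [ 0.5902885  -0.19661245  0.15678736] [-0.75684404 -0.54076823  0.73893706]
-44 [ 0.5817 -0.197 ] tx -0.0004 ty -0.0086
-49 [ 0.5779 -0.2006] tx -0.0040 ty -0.0124
-54 [ 0.5738 -0.2038] tx -0.0072 ty -0.0165
-59 [ 0.5694 -0.2067] tx -0.0101 ty -0.0209
-64 [ 0.5648 -0.2092] tx -0.0126 ty -0.0255
-69 [ 0.56   -0.2113] tx -0.0147 ty -0.0303
-74 [ 0.555 -0.213] tx -0.0164 ty -0.0353
-79 [ 0.5499 -0.2142] tx -0.0176 ty -0.0403
-84 [ 0.5448 -0.215 ] tx -0.0184 ty -0.0455
-89 [ 0.5395 -0.2153] tx -0.0187 ty -0.0507
-94 [ 0.5343 -0.2152] tx -0.0185 ty -0.0560
-99 [ 0.5291 -0.2146] tx -0.0179 ty -0.0612
-104 [ 0.524  -0.2135] tx -0.0169 ty -0.0663
-109 [ 0.519 -0.212] tx -0.0154 ty -0.0713
-114 [ 0.5141 -0.2101] tx -0.0135 ty -0.0762
```

Call:
carry_out([
  {"tx": -0.0004, "ty": -0.0086, "tz": 0, "rx": 0, "ry": 0, "rz": 0, "jaw": 0},
  {"tx": -0.004, "ty": -0.0124, "tz": 0, "rx": 0, "ry": 0, "rz": 0, "jaw": 0},
  {"tx": -0.0072, "ty": -0.0165, "tz": 0, "rx": 0, "ry": 0, "rz": 0, "jaw": 0},
  {"tx": -0.0101, "ty": -0.0209, "tz": 0, "rx": 0, "ry": 0, "rz": 0, "jaw": 0},
  {"tx": -0.0126, "ty": -0.0255, "tz": 0, "rx": 0, "ry": 0, "rz": 0, "jaw": 0},
  {"tx": -0.0147, "ty": -0.0303, "tz": 0, "rx": 0, "ry": 0, "rz": 0, "jaw": 0},
  {"tx": -0.0164, "ty": -0.0353, "tz": 0, "rx": 0, "ry": 0, "rz": 0, "jaw": 0},
  {"tx": -0.0176, "ty": -0.0403, "tz": 0, "rx": 0, "ry": 0, "rz": 0, "jaw": 0},
])

```text
time: 19.6
position: [0.5531, -0.2175, 0.1593]
tool_rot: [2.217, 2.215, 0.002]
ft_force: [4.2, -3.8, 2.0]
grip_width: 0.005
```

```bash
python3 - <<'E'
from h import *
from bench import ctrl,get_image
import cv2
s=ctrl.get_state();p=s["position"];print(s["time"],p,s["ft_force"])
a=cv2.cvtColor(get_image("side"),cv2.COLOR_RGB2BGR)[190:290,230:350]
cv2.imwrite("pics/s8.png",cv2.resize(a,None,fx=5,fy=5,interpolation=cv2.INTER_CUBIC))
E
```

```text
19.6 [ 0.55314813 -0.21747393  0.15932144] [ 4.24530602 -3.7793383   2.04567261]
```

View pics/s8.png

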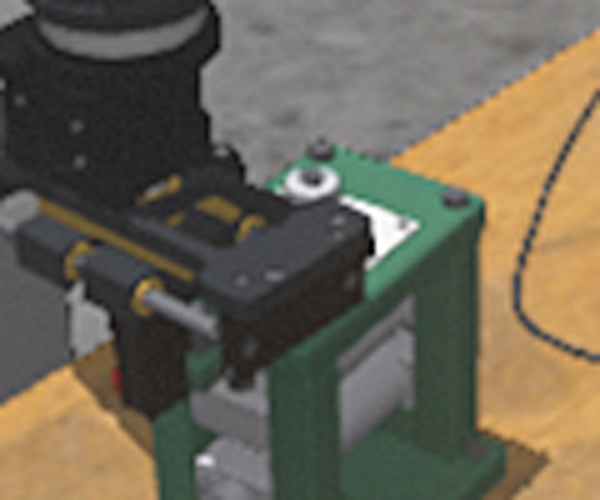

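Call:
carry_out([
  {"tx": 0.004, "ty": -0.002, "tz": 0, "rx": 0, "ry": 0, "rz": 0, "jaw": 0},
  {"tx": 0.006, "ty": -0.004, "tz": 0, "rx": 0, "ry": 0, "rz": 0, "jaw": 0},
  {"tx": 0.006, "ty": -0.004, "tz": 0, "rx": 0, "ry": 0, "rz": 0, "jaw": 0},
])

```text
time: 20.02
position: [0.5473, -0.2086, 0.158]
tool_rot: [2.22, 2.221, 0.0]
ft_force: [4.1, -2.3, 1.6]
grip_width: 0.004
```

```bash
python3 - <<'E'
from h import *
from bench import ctrl,get_image
import cv2
s=ctrl.get_state();p=s["position"];print(s["time"],p,s["ft_force"],s["tool_rot"])
b=cv2.cvtColor(get_image("top"),cv2.COLOR_RGB2BGR)[195:295,325:445]
cv2.imwrite("pics/s9.png",cv2.resize(b,None,fx=5,fy=5,interpolation=cv2.INTER_CUBIC))
E
```

```text
20.025 [ 0.54729982 -0.20859898  0.15795579] [ 4.12391508 -2.27598061  1.57030776] [2.21990574e+00 2.22106463e+00 4.13838033e-04]
```

View pics/s9.png

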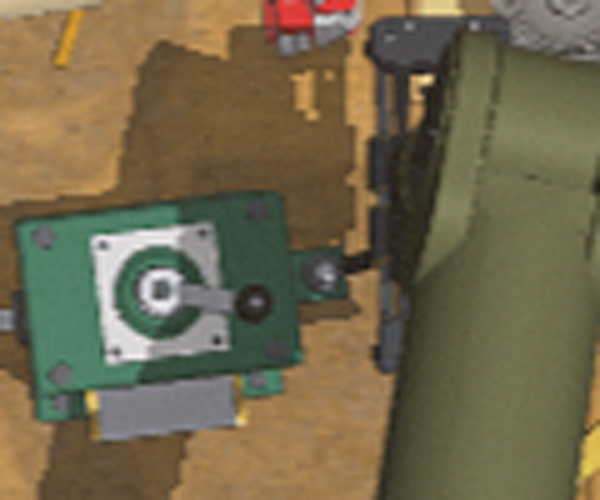

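Call:
carry_out([
  {"tx": 0, "ty": -0.003, "tz": 0, "rx": 0, "ry": 0, "rz": 0, "jaw": 0},
  {"tx": 0, "ty": -0.006, "tz": 0, "rx": 0, "ry": 0, "rz": 0, "jaw": 0},
])

```text
time: 20.32
position: [0.5406, -0.2085, 0.1573]
tool_rot: [-2.221, -2.222, 0.001]
ft_force: [3.1, -1.9, 0.3]
grip_width: 0.004
```

Call:
carry_out([
  {"tx": 0, "ty": -0.002, "tz": 0, "rx": 0, "ry": 0, "rz": 0, "jaw": 0},
  {"tx": 0, "ty": -0.004, "tz": 0, "rx": 0, "ry": 0, "rz": 0, "jaw": 0},
])

```text
time: 20.58
position: [0.5365, -0.2083, 0.1572]
tool_rot: [-2.221, -2.222, 0.001]
ft_force: [4.6, -2.6, 0.9]
grip_width: 0.004
```

Call:
carry_out([
  {"tx": 0, "ty": -0.002, "tz": 0, "rx": 0, "ry": 0, "rz": 0, "jaw": 0},
  {"tx": 0, "ty": -0.004, "tz": 0, "rx": 0, "ry": 0, "rz": 0, "jaw": 0},
])

```text
time: 20.82
position: [0.5326, -0.2082, 0.1573]
tool_rot: [-2.22, -2.222, 0.0]
ft_force: [2.7, -2.7, 0.2]
grip_width: 0.008
```

Call:
carry_out([
  {"tx": 0, "ty": -0.002, "tz": 0, "rx": 0, "ry": 0, "rz": 0, "jaw": 0},
  {"tx": 0, "ty": -0.003, "tz": 0, "rx": 0, "ry": 0, "rz": 0, "jaw": 0},
])

```text
time: 21.08
position: [0.5297, -0.2083, 0.1574]
tool_rot: [-2.221, -2.222, 0.0]
ft_force: [2.5, -2.2, -0.8]
grip_width: 0.005
```

Call:
carry_out([
  {"tx": 0, "ty": -0.002, "tz": 0, "rx": 0, "ry": 0, "rz": 0, "jaw": 0},
  {"tx": 0, "ty": -0.003, "tz": 0, "rx": 0, "ry": 0, "rz": 0, "jaw": 0},
])

```text
time: 21.32
position: [0.5267, -0.2082, 0.1574]
tool_rot: [-2.221, -2.222, 0.0]
ft_force: [2.5, -2.6, 0.5]
grip_width: 0.005
```

Call:
carry_out([
  {"tx": 0, "ty": -0.0015, "tz": 0, "rx": 0, "ry": 0, "rz": 0, "jaw": 0},
  {"tx": 0, "ty": -0.003, "tz": 0, "rx": 0, "ry": 0, "rz": 0, "jaw": 0},
])

```text
time: 21.58
position: [0.5243, -0.2084, 0.1575]
tool_rot: [2.22, 2.221, 0.001]
ft_force: [5.3, -2.4, -1.2]
grip_width: 0.009
```

Call:
carry_out([
  {"tx": 0, "ty": -0.0015, "tz": 0, "rx": 0, "ry": 0, "rz": 0, "jaw": 0},
  {"tx": 0, "ty": -0.003, "tz": 0, "rx": 0, "ry": 0, "rz": 0, "jaw": 0},
])

```text
time: 21.82
position: [0.5242, -0.2083, 0.1579]
tool_rot: [2.216, 2.219, 0.007]
ft_force: [12.7, -3.2, -4.9]
grip_width: 0.007
```

Call:
carry_out([
  {"tx": 0, "ty": -0.0015, "tz": 0, "rx": 0, "ry": 0, "rz": 0, "jaw": 0},
  {"tx": 0, "ty": -0.0015, "tz": 0, "rx": 0, "ry": 0, "rz": 0, "jaw": 0},
])

```text
time: 22.08
position: [0.5242, -0.2083, 0.158]
tool_rot: [2.214, 2.218, 0.01]
ft_force: [14.9, -3.8, -7.7]
grip_width: 0.006
```

The lever is hard against its stop: no movement at 15 N, at the expected angle. I'll back off, lift and clear away to check.

Call:
carry_out([
  {"tx": 0, "ty": 0.015, "tz": 0, "rx": 0, "ry": 0, "rz": 0, "jaw": 0},
  {"tx": 0, "ty": 0.035, "tz": 0, "rx": 0, "ry": 0, "rz": 0, "jaw": 0},
  {"tx": 0, "ty": 0.035, "tz": -0.05, "rx": 0, "ry": 0, "rz": 0, "jaw": 0},
  {"tx": 0, "ty": 0.035, "tz": -0.1, "rx": 0, "ry": 0, "rz": 0, "jaw": 0},
  {"tx": -0.05, "ty": 0.035, "tz": -0.14, "rx": 0, "ry": 0, "rz": 0, "jaw": 0},
  {"tx": -0.11, "ty": 0.02, "tz": -0.14, "rx": 0, "ry": 0, "rz": 0, "jaw": 0},
  {"tx": -0.17, "ty": 0, "tz": -0.14, "rx": 0, "ry": 0, "rz": 0, "jaw": 0},
  {"tx": -0.22, "ty": 0, "tz": -0.14, "rx": 0, "ry": 0, "rz": 0, "jaw": 0},
  {"tx": -0.22, "ty": 0, "tz": -0.14, "rx": 0, "ry": 0, "rz": 0, "jaw": 0},
  {"tx": -0.22, "ty": 0, "tz": -0.14, "rx": 0, "ry": 0, "rz": 0, "jaw": 0},
])

```text
time: 23.32
position: [0.5197, -0.4266, 0.2965]
tool_rot: [-2.217, -2.221, -0.002]
ft_force: [-0.4, 1.0, -0.5]
grip_width: 0.005
```

```bash
python3 - <<'E'
from h import *
from bench import ctrl,get_image
import cv2
s=ctrl.get_state();print(s["time"],s["position"],s["ft_force"])
S=get_image("side");T=get_image("top")
a=cv2.cvtColor(S,cv2.COLOR_RGB2BGR)[190:290,230:350]
b=cv2.cvtColor(T,cv2.COLOR_RGB2BGR)[195:295,305:425]
cv2.imwrite("pics/s10.png",cv2.resize(np.hstack([a,b]),None,fx=3.3,fy=3.3,interpolation=cv2.INTER_CUBIC))
cv2.imwrite("pics/s10t.png",cv2.resize(b,None,fx=6,fy=6,interpolation=cv2.INTER_CUBIC))
cv2.imwrite("pics/s10f.png",cv2.cvtColor(T,cv2.COLOR_RGB2BGR))
E
```

```text
23.325 [ 0.51970349 -0.42660128  0.29654174] [-0.41747752  1.02669273 -0.54151521]
```

View pics/s10t.png

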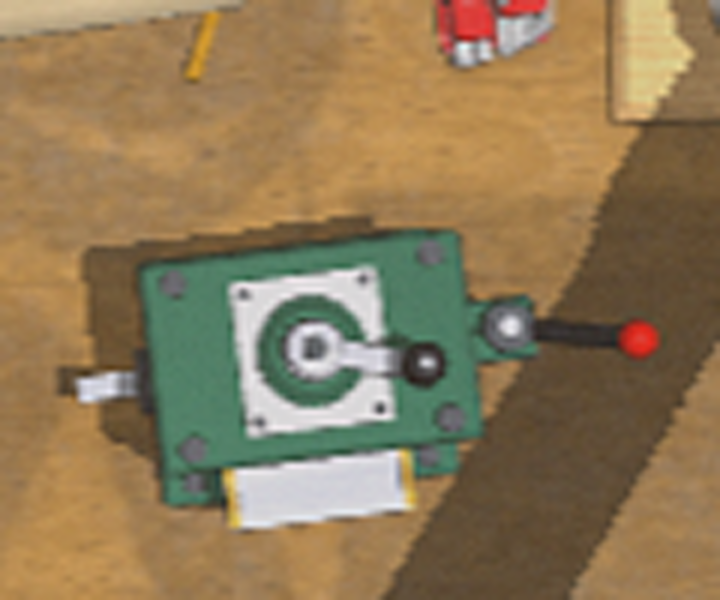

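View pics/s10f.png

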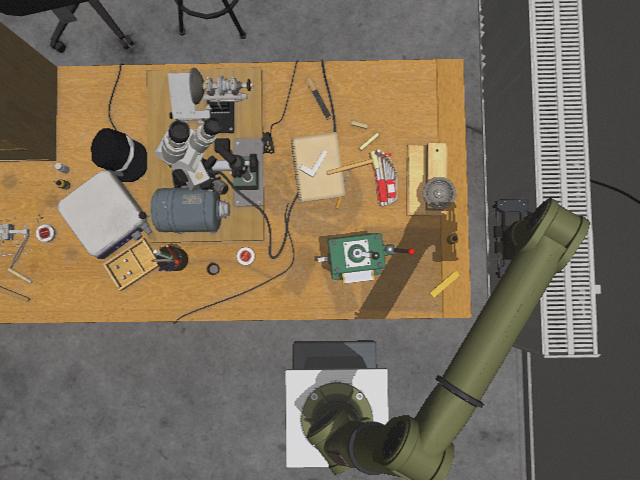

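View pics/s10.png

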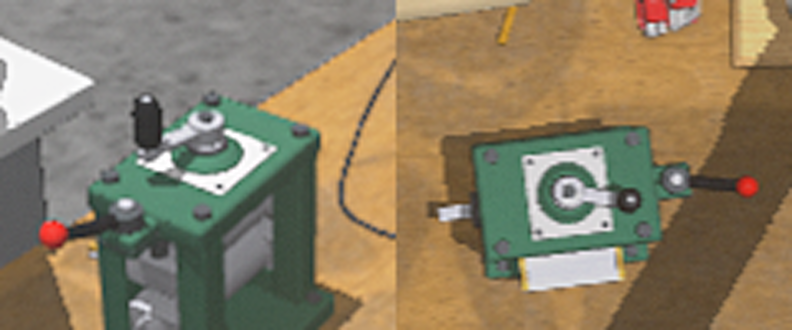

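```bash
python3 - <<'E'
from h import *
T=lambda x,y,o:(x/6+305-.4,y/6+o-.4)
h=atz("top",*T(427,362,195),.24)[:2]; C=np.array([.503,-.0613]); d=h-C; print(h,np.hypot(*d),np.degrees(np.arctan2(d[1],d[0])))
b=atz("top",*T(638,340,195),.19)[:2];p=atz("top",*T(510,324,195),.19)[:2];d=b-p;print(b,p,np.hypot(*d),np.degrees(np.arctan2(d[1],d[0])))
E
```

```text
[ 0.4940452  -0.11147366] 0.050966503560477765 -100.11937505596168
[ 0.50555682 -0.21521515] [ 0.5139358  -0.15505401] 0.06074183151236443 -97.92890333057868
```

```bash
python3 -c "
from bench import ctrl
print(ctrl.close_job())"
```

```text
the job is handed in; nothing more can be done
None
```

The roll gap is set at two turns open and the lock lever is home. I handed the job in at about 23.5 s, with the robot clear of everything.

- **Crank, closing:** I turned it clockwise about 0.75 turn until the rolls met. The touch peaked at about 10 N. I then eased it off along the wind-up to find the meeting angle, about -101° in the world frame. The five readings spread over roughly ±0.8°.
- **Crank, opening:** I then opened it two full turns counter-clockwise. After release, the top camera shows the handle at about -100°, so it is within about 1° of two turns.
- **Lock lever:** I pushed it clockwise until it stopped dead at about 15 N and let go. The pictures show it swung about 54°. That fits home from a start near 0.1 rad. The finger-contact position suggested about 60°, so the two disagree by roughly 6°, probably from my assumed finger thickness. I relied on the hard stop.
- **Other things on the bench:** The strip, bottle, tin and loupe look unmoved in the top view.
- **Reported height did not match:** The fingertips were about 27 mm higher than the reported TCP. The first try only caught the handle's top edge, and I corrected for it from there on.

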